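Press a bracket down and slide it home under a leaf spring

TASK

Without gripping or lifting it, press the aluminium bracket down into the tacking fixture with your fingertips so that its sprung bed sinks, and keep it pressed while you slide it forward under the bridge and the leaf spring until its front edge is fully home against the end stop. Then let go and move clear, and leave everything else on the table and the fixture where it is.

Things in the scene. Friction and masses are not known exactly. Their poses are not given: they have to be found in the camera images.
- fixture: Fixed steel tacking fixture; position and yaw differ. Origin on the table top under the channel's centre line; x is the bracket's direction of travel, y left of travel, z up. In its frame, mm: base plate x -200 to 150, y -65 to 135, 12 thick; two guide rails, inner faces at y +-31.5, 12 thick, tops at z 42, x -190 to 125; the flat black sprung bed lies between them, x -189 to 114
- bed (a joint): How far the sprung bed is pushed down, m: 0 at rest (bed top at fixture z 34 mm), 0.010 at its hard bottom (z 24 mm). It stays level and at 0 under the bracket's weight; pressing the bracket with about 4 N starts it sinking, about 9 N gives 7 mm, about 11 N the full 10 mm. It springs back when released, until the bridge stops the bracket
- bracket: Loose aluminium bracket, about 0.3 kg, on the bed between the rails (1.5 mm play each side), before the bridge, x forward. Plate 150 (x) x 60 (y) x 12 mm; origin at the centre of its underside. An upright rib across the full width, 22 high above the plate, runs from x -20 (flat back face) to -10. Behind it is a bare deck for the fingertips; the 85 mm ahead of it goes under the bridge and leaf
- nose (a point): middle of the bracket's front lower edge (bracket x 75, y 0, z 0 mm)
- deck (a point): middle of the deck behind the rib, on the plate's top face (bracket x -45, y 0, z 12 mm); the deck is x -75 to -20, 60 wide. Sliding the bracket while pressed takes roughly 8 to 16 N; friction about 0.6
- bridge_front (a point): middle of the lower front edge of the rigid bridge across the channel (fixture x 43, z 41 mm; axes of the fixture). Bridge: x 43 to 57, top at z 55 (bolt and clamp heads to 62), posts out to y +-60. With the bed at rest the plate's top is 5 mm too high to pass under it; with the bed 5.5 to 10 mm down it passes
- stop_face (a point): middle of the end stop's face at the height of the resting bed (fixture x 115, y 0, z 34 mm; axes of the fixture). The stop's top is at z 60; the bracket's front edge must end against this face
- leaf (a joint): leaf spring's upward angle, rad: 0 at rest, about 0.1 to 0.17 with the bracket under it. 40 mm wide, 46 long, it slopes down in the direction of travel from the bridge's far side (fixture x 58, z 52) to a curled tip at x 100, which presses on the plate with about 4 N
- tube_stub: short steel tube standing on the fixture's base plate left of the channel, 32 mm diameter, 45 high; origin under its centre. Bystander
- square_block: steel block 30 x 30 x 30 mm on the fixture's base plate left of the channel; origin under its centre. Bystander
- hammer: hammer lying on the table to the robot's right. Bystander
- wrench: wrench lying on the table to the robot's left. Bystander
- pipe_ring: steel pipe ring, 110 mm diameter, 50 high, on the table to the right. Bystander
- spray_can: closed can, 56 mm diameter, 160 high, on the table to the left. Bystander
- angle_offcut: L-section steel offcut, 70 x 40 x 40 mm, on the table to the right. Bystander
There are look-alikes about, which are no part of the job. What is shaped like the bracket but brown or green is not meant.

How it is judged (in metres and radians):
On the way, in this order (a step that is already met when the one before it is completed fails the run):
1. the bracket is pressed down by the fingers before the bridge, the bed at least 4 mm down (value of joint bed above 0.004 m and contact force between the fingers and bracket above 2 N and x of nose in the frame of fixture below 0.045 m), for 0.1 s.
2. still pressed by the fingers, the front of the bracket has gone under the bridge (value of joint bed above 0.004 m and contact force between the fingers and bracket above 2 N and x of nose in the frame of fixture above 0.06 m), for 0.05 s.
At the end, for the whole second after the job is handed in: The bracket's front edge is within 4 mm of the end stop, it lies flat (within 3 degrees) and still on the bed, held down by the bridge (bed at least 3 mm down) with the leaf spring raised by it, and the robot is clear (x of nose in the frame of fixture above 0.111 m and value of joint bed above 0.003 m and value of joint leaf above 0.04 rad and angle between bracket's own z axis and vertical below 0.05 rad and z of bracket in the frame of fixture below 0.032 m and linear speed of bracket below 0.01 m/s); the robot touches nothing.
It fails at once if the bracket is lifted (more than 8 mm above its resting height) or tipped (more than 0.12 rad) (z of bracket in the frame of fixture above 0.042 m or angle between bracket's own z axis and vertical above 0.12 rad).
It fails at once if another loose thing is moved by more than 20 mm (distance of any of tube_stub, square_block, hammer, wrench, pipe_ring, spray_can, angle_offcut from where it was at the start of the episode above 0.02 m).
It also fails if it takes over 38 s, if anything falls off the work surface, if the arm or the gripper's body presses on something with over 40 N, if the wrist force passes 120 N, or if a joint passes its speed limit or range.

ROBOT

A 6-joint arm with a two-finger parallel gripper is mounted at the origin on the work surface. World frame = base frame: x ahead of the robot, y to its left, z up, the work surface at z = 0. Lengths are in mm, angles in rad, forces in N, time in s.
With the tool pointing down it reaches from about 275 to 875 mm from the base axis. Payload 12.5 kg.
Tool frame: the origin (TCP) lies midway between the tips of the shut fingers; the grasp point (between the pads) lies 19 mm behind it (arm.pinch_z is the z of the grasp point in the tool frame, in mm); z points along the fingers, y is the line along which they close (so a half turn about z gives the same grasp; the last joint's range is limited). The gripper opens to 85 mm and grips with 20 to 120 N. Pads are 22 mm wide; open, the fingers measure 114 mm over their backs; the gripper's body (76 mm by 85 mm) begins 54 mm behind the grasp point. The pads swing forward as they close: fully open they stand 13 mm farther back than shut.
Start: joints at [1.14, 0.351, 1.652, -0, 1.139, -0.085], TCP at [186.39, 517.439, 231.29] pointing down, gripper open.
Joint ranges: [-2.75, 2.75], [-0.79, 2.1], [0.01, 2.65], [-1.57, 4.71], [0.07, 3.14], [-2.87, 2.87]. Speed limits (rad/s): [2.22, 2.22, 2.79, 3.14, 3.14, 3.14].

INTERFACE

Orientations are given as a rotation vector (axis times angle).
In Python, from workcell import arm gives the robot as it stands. The module is installed in compiled form; this text tells all that it offers.
- The arm moves only by the tool drive_tool, never from a script. Its argument "series" is a list of rows, each an object of numbers: "rx", "ry", "rz": the turn, a rotation vector about the tool's x, y, z in degrees; "x", "y", "z": the shift along the tool's x, y, z in cm; "gripper": the closure, from -1 (fully open) to 1 (shut), so that 0 is half open. A call has 1 to 8 rows; each row is the pose to reach, as a shift and turn from the pose commanded when the call began, along the tool's axes at that moment; what a row does not reach only later rows make up. A row lasts 1/8 s, in which the tool goes at most 62.5 mm and 10.7 degrees, less where a joint would pass 70% of its speed; a pose out of reach is approached as far as the arm can. A call with a gripper value outside its range is refused whole. The fingers move at their own pace and stop on an object; "force" is the grip in N (left out, the last holds). Time passes only in rows, so rows that repeat a pose let the fingers close. It gives the time, the measured TCP pose, the force, the opening and the grip force at its end, in the units of the state.
- arm.read_state(): the state, without advancing time (a new reading comes with each control period).
- arm.capture(name): name is "scene" or "top" or "wrist"; returns a dict with "img" (480x640x3 uint8, red, green, blue), "range_z" (480x640 float32, mm along the optical axis (not along the pixel's ray), 0 where there is no reading), "fovy" (degrees; the focal length in pixels is half the picture's height over the tangent of half this angle, whatever the lens; pixels are square), "cx", "cy" (the principal point, pixels), "world_to_cam" (4x4, takes a point from world to camera coordinates); the wrist camera has in their place "mount" (4x4, takes a point from camera to tool coordinates, whose origin is the TCP and whose axes are the flange's). Camera axes: x right, y up, looking along -z (the intrinsics and any distortion apply to the point x, -y, -z); pixel columns grow to the right and rows downward; lengths in mm; the calibration is good to about 2 mm. A picture is of the moment at which its call begins: read the wrist's pose just before it.
- arm.close_job(): hands the job in; it is judged then, once.
Trained networks look in the newest picture that a camera, given by its name, has taken for a name from the list of things; names that differ only in an ending like _2 or _b are one class to them, and where a whole thing is asked for, a point or a joint stands for the part that bears it (a point fixed in the world has none). Each returns a list of dicts, best first, with "confidence" (0 to 1); they miss things now and then, are a little off and sometimes report something else, mostly with a low value. They report only what shows in the picture. A call takes as long as a camera call. They do not tell look-alikes from the thing itself.
- arm.recognise(camera, name): "point" ([column, row] in pixels, amid what is visible of it).
- arm.place_of(camera, name): "point" ([column, row] in pixels: a listed point, or the origin of a listed thing).
The state is a dict: "time": time; "q": joint angles; "dq": joint speeds; "tau": joint torques, N m; "eef_pos": TCP position; "ee_rot": TCP orientation; "wrist_force": force on the tool from outside, world axes, zero at the start; "ft_torque": the same for the moment, N m; "gripper_width": finger opening in mm; "grip_force": force on a finger pad.
Only numpy, scipy, OpenCV 4.12 (cv2) and the standard library are available. Lean on these libraries where they do the work, as an engineer would, in place of code of your own. Each camera call takes 0.05 s, during which the arm holds its last target. There are 200 camera calls.

## Working session

There is one attempt and no reset: what is moved stays moved. The work goes in short steps, Python scripts to look and compute and a tool call to move; the robot and the scene stay as the last step left them, time stands still between calls to the robot, and variables do not carry over. Pictures are saved under pics/ and viewed, at most 10 in all, crops included, and the job is handed in when it is done.

Besides the shell and the picture viewer there is one more tool, called after "Request:" as name(argument=value, ...), one argument or row to a line, values as JSON. drive_tool: Moves the arm, as the interface text tells. Its arguments: {"type":"object","properties":{"series":{"type":"array","items":{"type":"object","properties":{"rx":{"type":"number"},"ry":{"type":"number"},"rz":{"type":"number"},"x":{"type":"number"},"y":{"type":"number"},"z":{"type":"number"},"gripper":{"type":"number"}}}},"force":{"type":"number"}},"required":["series"]}

```bash
mkdir -p pics
cat > h.py <<'E'
import numpy as np, cv2
from workcell import arm
from scipy.spatial.transform import Rotation as R
def ray(c,uv,st=None):
    pass
def cloud(c,T):
    f=240/np.tan(np.radians(c["fovy"])/2)
    v,u=np.mgrid[:480,:640]; z=c["range_z"]
    P=np.stack([(u-c["cx"])*z/f,-(v-c["cy"])*z/f,-z],-1)
    return P@T[:3,:3].T+T[:3,3]
def shot(name):
    s=arm.read_state(); c=arm.capture(name)
    if name=="wrist":
        B=np.eye(4);B[:3,:3]=rot(s["ee_rot"]);B[:3,3]=s["eef_pos"];T=B@np.array(c["mount"])
    else: T=np.linalg.inv(c["world_to_cam"])
    return c,cloud(c,T),T
def rot(r):
    r=np.array(r); return R.from_rotvec(r).as_matrix() if r.size==3 else r.reshape(3,3)
def save(c,n): cv2.imwrite("pics/"+n,c["img"][:,:,::-1])
E
python3 - <<'E'
from h import *
s=arm.read_state(); print({k:s[k] for k in("time","eef_pos","ee_rot","wrist_force")})
for n in("scene","top"):
    c,P,T=shot(n); save(c,n+".png"); print(n,[k for k in c],T[:3,3],c["fovy"],c["cx"],c["cy"])
    for t in("bracket","nose","deck","bridge_front","stop_face","fixture","tube_stub","square_block"):
        for d in arm.place_of(n,t)[:3]:
            u,v=map(int,np.round(d["point"])); print(t,d["confidence"],(u,v),P[v,u].round(0) if 0<=v<480 and 0<=u<640 else "")
E
```

```text
{'time': 0.0, 'eef_pos': array([186.28080373, 517.13068532, 230.73428254]), 'ee_rot': array([-5.40459546e-01, -3.09445240e+00,  1.84790791e-03]), 'wrist_force': array([ 0.5896318 , -1.27191792,  0.12807497])}
scene ['img', 'range_z', 'fovy', 'cx', 'cy', 'world_to_cam'] [1436.2510537  -376.69866318  878.98851471] 55.41737829995935 312.2254681580627 240.12946757246567
bracket 0.84 (352, 231) [522.  92.  45.]
bracket 0.83 (285, 268) [ 565. -128.   17.]
bracket 0.72 (233, 230) [ 349. -220.   18.]
nose 0.94 (374, 238) [567. 140.  38.]
nose 0.94 (340, 308) [747. -46.   9.]
nose 0.73 (273, 251) [ 479. -136.   12.]
deck 0.72 (296, 270) [ 577. -101.   11.]
deck 0.68 (244, 232) [ 367. -191.   15.]
deck 0.62 (342, 219) [460.  88.  46.]
bridge_front 0.58 (374, 246) [613. 115.  53.]
bridge_front 0.25 (128, 287) [ 480. -533.   23.]
stop_face 0.9 (395, 259) [688. 138.  60.]
stop_face 0.73 (450, 190) [411. 509.   8.]
stop_face 0.6 (365, 247) [615.  86.  61.]
fixture 0.59 (364, 244) [583. 100.  42.]
tube_stub 0.46 (365, 214) [455. 168.  38.]
square_block 0.55 (411, 238) [607. 237.  38.]
top ['img', 'range_z', 'fovy', 'cx', 'cy', 'world_to_cam'] [ 434.6778864    -6.96284895 1553.95587734] 46.94938598557238 324.25703733470203 241.2869050535861
bracket 0.81 (282, 255) [499. 104.  41.]
bracket 0.81 (393, 324) [ 315. -206.   14.]
bracket 0.69 (359, 156) [ 785. -105.    8.]
nose 0.95 (372, 268) [ 469. -146.    9.]
nose 0.79 (277, 230) [567. 120.  40.]
nose 0.7 (339, 173) [734. -49.  16.]
deck 0.93 (394, 306) [ 365. -208.   17.]
deck 0.82 (371, 145) [ 816. -138.   14.]
deck 0.73 (354, 225) [588. -94.  10.]
bridge_front 0.96 (268, 222) [587. 143.  55.]
stop_face 0.92 (264, 194) [663. 156.  60.]
fixture 0.94 (278, 236) [550. 116.  45.]
tube_stub 0.64 (252, 272) [451. 189.  10.]
square_block 0.68 (230, 219) [595. 249.  43.]
```

```bash
ls pics
```

```text
scene.png
top.png
```

Run:
```python
import cv2
a=cv2.imread("pics/top.png")[90:370,160:440]; cv2.imwrite("pics/topc.png",cv2.resize(a,(600,600),interpolation=cv2.INTER_CUBIC))
a=cv2.imread("pics/scene.png"); a=a[150:350,200:467]; cv2.imwrite("pics/scenec.png",cv2.resize(a,(800,600),interpolation=cv2.INTER_CUBIC))
```

```text
(no output)
```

View pics/topc.png

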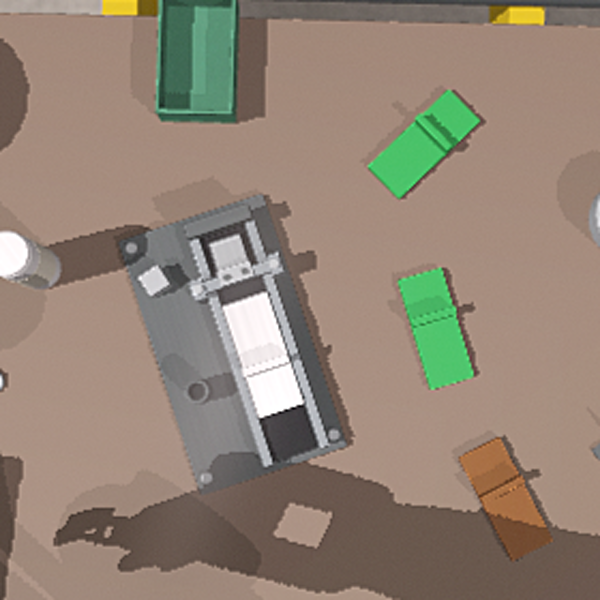

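View pics/scenec.png

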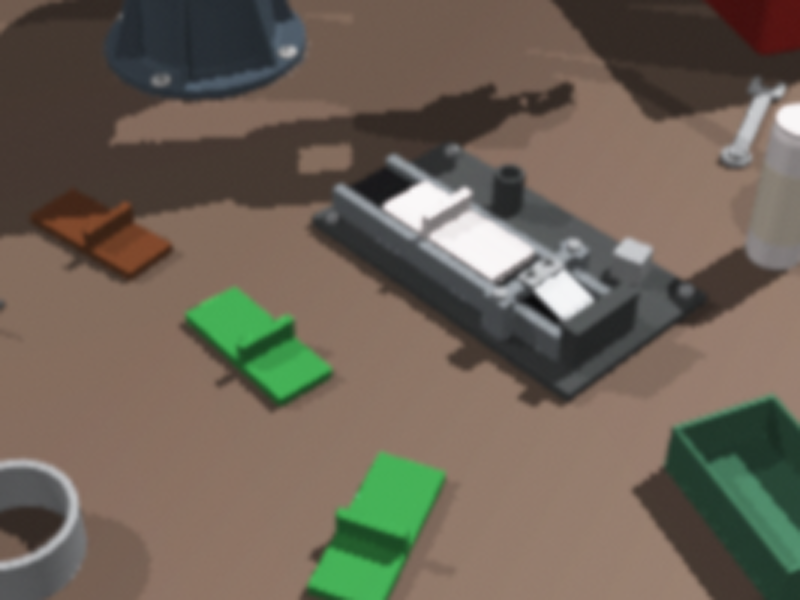

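The silver-white bracket in the fixture (top picture about (284,256), crop (265,355)) is the one meant. It is uncoloured and lies between the rails before the bridge. The green ones, at top about (372,140) and (364,243), and the brown one, about (396,323), lie loose on the table. Both crops confirm this.

```bash
cat >> h.py <<'E'
def rect(P,m):
    q=P[m][:,:2].astype(np.float32); (c,wh,a)=cv2.minAreaRect(q); b=cv2.boxPoints((c,wh,a)); return c,wh,a,b
def fixfit(P):
    "rails etc: yaw & centre from points 36..48 high near the fixture"
    m=(P[...,2]>7)&(P[...,2]<75)&(abs(P[...,0]-550)<230)&(abs(P[...,1]-140)<170)
    n,l,st,_=cv2.connectedComponentsWithStats(m.astype(np.uint8)); k=1+np.argmax(st[1:,4]); return l==k
E
python3 - <<'E'
from h import *
c,P,T=shot("top")
m=fixfit(P); print("base",rect(P,m)[:3],rect(P,m)[3].round(0).tolist())
g=c["img"].astype(int); w=m&(g.min(-1)>200)&(abs(P[...,2]-46)<6)
n,l,st,_=cv2.connectedComponentsWithStats(w.astype(np.uint8)); k=1+np.argmax(st[1:,4]);w=l==k
print("brk",st[k],rect(P,w)[:3],rect(P,w)[3].round(0).tolist(),np.median(P[w][:,2]))
E
```

```text
base ((513.119140625, 146.12257385253906), (354.33251953125, 205.72483825683594), 19.65847396850586) [[312.0, 183.0], [381.0, -10.0], [715.0, 109.0], [645.0, 303.0]]
brk [265 227  29  35 610] ((528.9495239257812, 113.71636962890625), (83.80296325683594, 58.91793441772461), 20.20919418334961) [[479.0, 127.0], [500.0, 72.0], [578.0, 101.0], [558.0, 156.0]] 45.6477777049912
```

Request:
drive_tool(
  series=[
    {"x": -5.1, "y": -3.8, "rz": -10, "gripper": 1},
    {"x": -10.2, "y": -7.6, "rz": -20, "gripper": 1},
    {"x": -15.3, "y": -11.4, "rz": -30, "gripper": 1},
    {"x": -20.4, "y": -15.3, "rz": -39.5, "gripper": 1},
    {"x": -25.5, "y": -19.1, "rz": -39.5, "gripper": 1},
    {"x": -30.6, "y": -22.9, "rz": -39.5, "gripper": 1},
    {"x": -35.7, "y": -26.7, "rz": -39.5, "gripper": 1},
    {"x": -40.7, "y": -30.5, "z": 2, "rz": -39.5, "gripper": 1},
  ],
)

```text
schema error: expected keys rx, ry, rz, x, y, z, gripper
```

Request:
drive_tool(
  series=[
    {"x": 0, "y": 0, "z": 0, "gripper": 1},
    {"x": 0, "y": 0, "z": 0, "gripper": 1},
  ],
)

```text
schema error: expected keys rx, ry, rz, x, y, z, gripper
```

Run:
```python
from h import *
s=arm.read_state(); M=rot(s["ee_rot"]); print(s["time"],s["eef_pos"].round(1),M.round(3).tolist(),s["gripper_width"],np.array(s["wrist_force"]).round(2))
print(np.degrees(np.arctan2(M[1,0],M[0,0])))
c,P,T=shot("wrist"); save(c,"w1.png"); print(T.round(2).tolist())
for t in("bracket","nose","deck","bridge_front","stop_face"):
    for d in arm.place_of("wrist",t)[:2]:
        u,v=map(int,np.round(d["point"])); print(t,d["confidence"],(u,v),P[v,u].round(0) if 0<=v<480 and 0<=u<640 else "")
```

```text
0.95 [186.4 517.5 231.3] [[-0.941, 0.339, -0.0], [0.339, 0.941, 0.0], [0.0, 0.0, -1.0]] 85.39426113679446 [-0.87  0.38 -0.54]
160.1874901717079
[[0.34, -0.89, -0.3, 108.89], [0.94, 0.32, 0.11, 546.11], [-0.0, -0.32, 0.95, 374.11], [0.0, 0.0, 0.0, 1.0]]
```

View pics/w1.png

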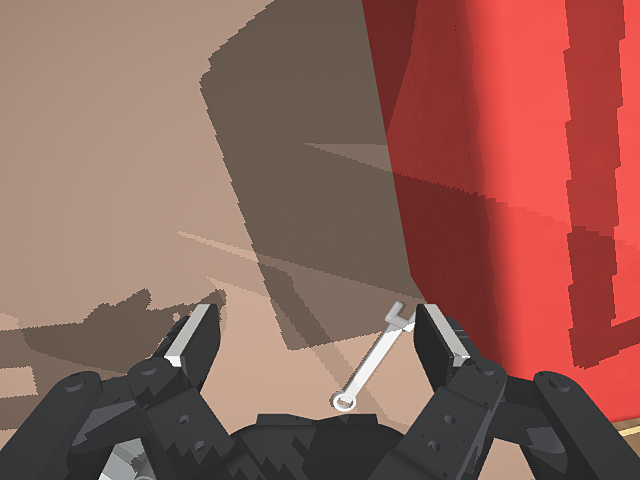

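The moves were refused because every row needs every key. The picture only shows the start pose, with the wrench and a red box.

Request:
drive_tool(
  series=[
    {"x": -5.1, "y": -3.8, "z": 0, "rx": 0, "ry": 0, "rz": -10, "gripper": 1},
    {"x": -10.2, "y": -7.6, "z": 0, "rx": 0, "ry": 0, "rz": -20, "gripper": 1},
    {"x": -15.3, "y": -11.4, "z": 0, "rx": 0, "ry": 0, "rz": -30, "gripper": 1},
    {"x": -20.4, "y": -15.3, "z": 0, "rx": 0, "ry": 0, "rz": -39.5, "gripper": 1},
    {"x": -25.5, "y": -19.1, "z": 0, "rx": 0, "ry": 0, "rz": -39.5, "gripper": 1},
    {"x": -30.6, "y": -22.9, "z": 0, "rx": 0, "ry": 0, "rz": -39.5, "gripper": 1},
    {"x": -35.7, "y": -26.7, "z": 1, "rx": 0, "ry": 0, "rz": -39.5, "gripper": 1},
    {"x": -40.7, "y": -30.5, "z": 2, "rx": 0, "ry": 0, "rz": -39.5, "gripper": 1},
  ],
)

```text
time: 2.25
eef_pos: [450.6, 115.9, 215.8]
ee_rot: [-0.537, 3.094, 0.0]
wrist_force: [1.1, 0.7, 0.0]
gripper_width: 0.1
grip_force: 0.0
```

Request:
drive_tool(
  series=[
    {"x": 0, "y": 0, "z": 0, "rx": 0, "ry": 0, "rz": 0, "gripper": 1},
    {"x": 0, "y": 0, "z": 0, "rx": 0, "ry": 0, "rz": 0, "gripper": 1},
  ],
)

```text
time: 2.5
eef_pos: [449.3, 117.9, 215.6]
ee_rot: [0.536, -3.095, -0.0]
wrist_force: [0.9, 0.8, 0.4]
gripper_width: -0.4
grip_force: 0.0
```

```bash
cat > look.py <<'E'
from h import *
import sys
s=arm.read_state(); M=rot(s["ee_rot"]); print(s["time"],s["eef_pos"].round(1),s["gripper_width"],np.array(s["wrist_force"]).round(2))
print(np.degrees(np.arctan2(M[1,0],M[0,0])),M[:,2].round(3))
c,P,T=shot("wrist"); save(c,sys.argv[1])
for t in("bracket","nose","deck","bridge_front","stop_face"):
    for d in arm.place_of("wrist",t)[:2]:
        u,v=map(int,np.round(d["point"])); print(t,d["confidence"],(u,v),P[v,u].round(0) if 0<=v<480 and 0<=u<640 else "")
np.save("P.npy",P)
E
python3 look.py w2.png
```

```text
2.5 [449.3 117.9 215.6] -0.3653877644709604 [0.9  0.83 0.42]
-160.3495971777865 [-0.  0. -1.]
bracket 0.98 (78, 212) [ 538. -114.   12.]
bracket 0.82 (71, 388) [773. -94.  12.]
nose 0.87 (63, 140) [ 469. -137.   12.]
nose 0.84 (287, 316) [446. 105. 236.]
deck 0.97 (81, 254) [ 586. -106.   10.]
deck 0.91 (283, 216) [461.  89.  47.]
bridge_front 0.68 (284, 340) [442. 104. 259.]
```

View pics/w2.png

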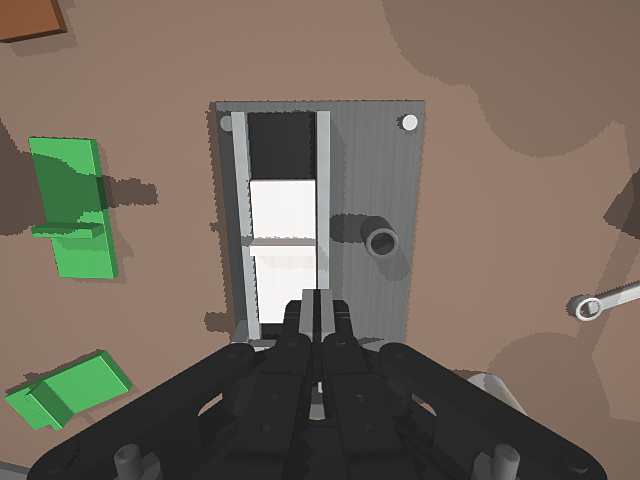

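Wrist view: the bracket is at (283,250), with its deck at (283,210) and rib at (283,243), between the rails. The black bed shows behind it and the tube stub is at (380,240).

Run:
```python
import numpy as np,cv2
P=np.load("P.npy"); g=cv2.imread("pics/w2.png").astype(int)
O=np.array([548.4,121.5]); a=np.radians(19.7); R=np.array([[np.cos(a),-np.sin(a)],[np.sin(a),np.cos(a)]])
def rep(n,m):
    X=(P[m][:,:2]-O)@R; c=cv2.minAreaRect(P[m][:,:2].astype(np.float32))
    print(n,m.sum(),"x",np.percentile(X[:,0],[1,99]).round(1),"y",np.percentile(X[:,1],[1,99]).round(1),"z",np.median(P[m][:,2]).round(1),np.round(c[2],1),np.round(c[1],0))
w=np.zeros(g.shape[:2],bool); w[170:290,240:322]=True; w&=g.min(-1)>180
rep("deck",w&(np.arange(480)[:,None]<236)&(abs(P[...,2]-46)<5)); rep("rib",w&(abs(P[...,2]-68)<4)); 
z=P[...,2]; r=(z>36)&(z<48)&(np.arange(480)[:,None]<175)&(np.arange(480)[:,None]>100)
r[:,:225]=0;r[:,340:]=0
L=r.copy();L[:,:280]=0; Q=r.copy();Q[:,280:]=0
rep("left rail",L&(z>38)&(g.mean(-1)>110)); rep("right rail",Q&(z>38)&(g.mean(-1)>110))
```

```text
deck 3594 x [-126.5  -74.4] y [-33.8  32.4] z 46.1 19.7 [63. 75.]
rib 645 x [-71.4 -62.1] y [-29.5  28.6] z 68.0 19.8 [10. 58.]
left rail 824 x [-186.6 -132.2] y [31.5 42.5] z 42.2 19.7 [55. 11.]
right rail 868 x [-186.  -132.4] y [-43.7 -32.1] z 42.1 19.9 [55. 12.]
```

Request:
drive_tool(
  series=[
    {"x": -0.65, "y": -3.05, "z": 3, "rx": 0, "ry": 0, "rz": 0, "gripper": 1},
    {"x": -0.65, "y": -3.05, "z": 7, "rx": 0, "ry": 0, "rz": 0, "gripper": 1},
    {"x": -0.65, "y": -3.05, "z": 11, "rx": 0, "ry": 0, "rz": 0, "gripper": 1},
    {"x": -0.65, "y": -3.05, "z": 14, "rx": 0, "ry": 0, "rz": 0, "gripper": 1},
    {"x": -0.65, "y": -3.05, "z": 14, "rx": 0, "ry": 0, "rz": 0, "gripper": 1},
    {"x": -0.65, "y": -3.05, "z": 14, "rx": 0, "ry": 0, "rz": 0, "gripper": 1},
  ],
)

```text
time: 3.55
eef_pos: [466.5, 91.5, 76.7]
ee_rot: [-0.538, 3.094, -0.0]
wrist_force: [0.8, -0.1, 0.5]
gripper_width: 0.2
grip_force: 0.0
```

```bash
cat > fx.py <<'E'
from h import *
O=np.array([548.4,121.5]); a=np.radians(19.75); A=np.array([[np.cos(a),-np.sin(a)],[np.sin(a),np.cos(a)]])
s=arm.read_state(); M=rot(s["ee_rot"]); print(s["time"],"tcp fixture",((s["eef_pos"][:2]-O)@A).round(1),"z",s["eef_pos"][2].round(1),"F fix",(np.array(s["wrist_force"])[:2]@A).round(1),s["wrist_force"][2].round(1),"yaw",np.degrees(np.arctan2(M[1,0],M[0,0])).round(2))
E
python3 fx.py; python3 look.py w3.png
```

```text
3.55 tcp fixture [-87.2  -0.5] z 76.7 F fix [ 0.7 -0.3] 0.5 yaw -160.28
3.55 [466.5  91.5  76.7] 0.1672713007425672 [ 0.78 -0.07  0.53]
-160.28493097937036 [ 0.001  0.    -1.   ]
nose 0.6 (317, 415) [558. 126.  46.]
deck 0.9 (316, 264) [458.  89.  47.]
bridge_front 0.74 (314, 416) [561. 124.  45.]
```

View pics/w3.png

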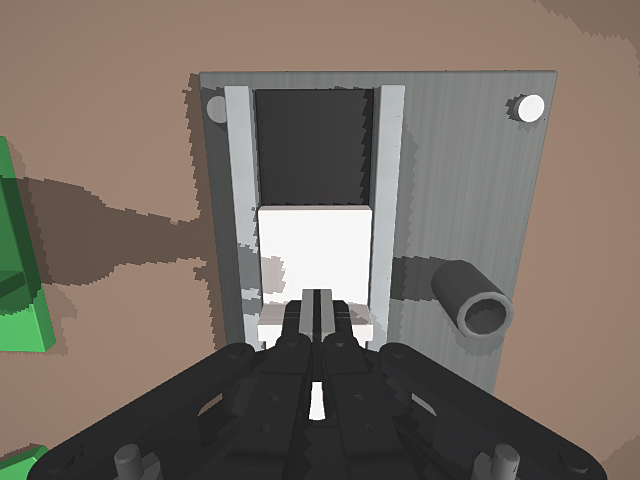

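Tips are centred over the deck, at about (316,290) just behind the rib (316,320). I'll go down to near contact.

Request:
drive_tool(
  series=[
    {"x": 0, "y": 0, "z": 1.5, "rx": 0, "ry": 0, "rz": 0, "gripper": 1},
    {"x": 0, "y": 0, "z": 2.6, "rx": 0, "ry": 0, "rz": 0, "gripper": 1},
    {"x": 0, "y": 0, "z": 2.9, "rx": 0, "ry": 0, "rz": 0, "gripper": 1},
    {"x": 0, "y": 0, "z": 3.2, "rx": 0, "ry": 0, "rz": 0, "gripper": 1},
    {"x": 0, "y": 0, "z": 3.5, "rx": 0, "ry": 0, "rz": 0, "gripper": 1},
    {"x": 0, "y": 0, "z": 3.5, "rx": 0, "ry": 0, "rz": 0, "gripper": 1},
  ],
)

```text
time: 4.6
eef_pos: [465.1, 91.1, 40.5]
ee_rot: [0.537, -3.093, -0.0]
wrist_force: [-4.9, -1.0, 8.0]
gripper_width: 0.1
grip_force: 4.1
```

```bash
python3 fx.py
```

```text
4.6 tcp fixture [-88.6  -0.5] z 40.5 F fix [-4.9  0.7] 8.0 yaw -160.31
```

Request:
drive_tool(
  series=[
    {"x": 0, "y": 0, "z": 0.15, "rx": 0, "ry": 0, "rz": 0, "gripper": 1},
    {"x": 0, "y": 0, "z": 0.25, "rx": 0, "ry": 0, "rz": 0, "gripper": 1},
    {"x": -0.3, "y": 0, "z": 0.25, "rx": 0, "ry": 0, "rz": 0, "gripper": 1},
    {"x": -0.7, "y": 0, "z": 0.25, "rx": 0, "ry": 0, "rz": 0, "gripper": 1},
    {"x": -1.2, "y": 0, "z": 0.25, "rx": 0, "ry": 0, "rz": 0, "gripper": 1},
    {"x": -1.7, "y": 0, "z": 0.25, "rx": 0, "ry": 0, "rz": 0, "gripper": 1},
    {"x": -2.2, "y": 0, "z": 0.25, "rx": 0, "ry": 0, "rz": 0, "gripper": 1},
    {"x": -2.2, "y": 0, "z": 0.25, "rx": 0, "ry": 0, "rz": 0, "gripper": 1},
  ],
)

```text
time: 5.6
eef_pos: [486.3, 98.6, 38.3]
ee_rot: [0.537, -3.094, -0.0]
wrist_force: [-4.1, -1.1, 9.5]
gripper_width: 0.0
grip_force: 5.1
```

```bash
python3 fx.py
```

```text
5.6 tcp fixture [-66.2  -0.6] z 38.3 F fix [-4.2  0.3] 9.5 yaw -160.31
```

Request:
drive_tool(
  series=[
    {"x": -0.5, "y": 0, "z": 0, "rx": 0, "ry": 0, "rz": 0, "gripper": 1},
    {"x": -1.0, "y": 0, "z": 0, "rx": 0, "ry": 0, "rz": 0, "gripper": 1},
    {"x": -1.5, "y": 0, "z": 0, "rx": 0, "ry": 0, "rz": 0, "gripper": 1},
    {"x": -2.0, "y": 0, "z": 0, "rx": 0, "ry": 0, "rz": 0, "gripper": 1},
    {"x": -2.5, "y": 0, "z": 0, "rx": 0, "ry": 0, "rz": 0, "gripper": 1},
    {"x": -3.0, "y": 0, "z": 0, "rx": 0, "ry": 0, "rz": 0, "gripper": 1},
    {"x": -3.5, "y": 0, "z": 0, "rx": 0, "ry": 0, "rz": 0, "gripper": 1},
  ],
)

```text
time: 6.48
eef_pos: [518.7, 110.2, 38.3]
ee_rot: [0.537, -3.093, 0.0]
wrist_force: [-6.1, -2.4, 10.1]
gripper_width: -0.2
grip_force: 5.8
```

```bash
python3 fx.py; python3 look.py w4.png
```

```text
6.475 tcp fixture [-31.7  -0.6] z 38.3 F fix [-6.6 -0.2] 10.1 yaw -160.31
6.475 [518.7 110.2  38.3] -0.21187033056474908 [-6.09 -2.42 10.12]
-160.30637054714447 [-0.002 -0.001 -1.   ]
nose 0.68 (12, 461) [733. -46.  -1.]
deck 0.92 (315, 279) [505. 106.  39.]
```

View pics/w4.png

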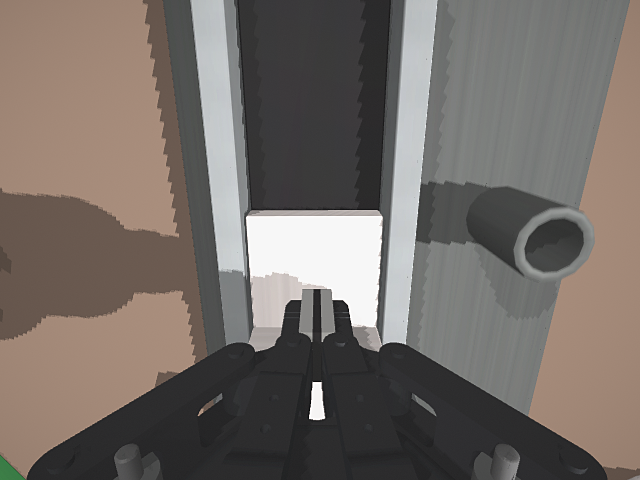

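The bracket is sunk between the rails and moving with the tips; its rear edge is at (315,212).

Request:
drive_tool(
  series=[
    {"x": -0.5, "y": 0, "z": 0, "rx": 0, "ry": 0, "rz": 0, "gripper": 1},
    {"x": -1.0, "y": 0, "z": 0, "rx": 0, "ry": 0, "rz": 0, "gripper": 1},
    {"x": -1.5, "y": 0, "z": 0, "rx": 0, "ry": 0, "rz": 0, "gripper": 1},
    {"x": -2.0, "y": 0, "z": 0, "rx": 0, "ry": 0, "rz": 0, "gripper": 1},
    {"x": -2.5, "y": 0, "z": 0, "rx": 0, "ry": 0, "rz": 0, "gripper": 1},
    {"x": -3.0, "y": 0, "z": 0, "rx": 0, "ry": 0, "rz": 0, "gripper": 1},
    {"x": -3.5, "y": 0, "z": 0, "rx": 0, "ry": 0, "rz": 0, "gripper": 1},
    {"x": -3.6, "y": 0, "z": 0, "rx": 0, "ry": 0, "rz": 0, "gripper": 1},
  ],
)

```text
time: 7.78
eef_pos: [552.1, 122.2, 37.9]
ee_rot: [0.537, -3.092, 0.0]
wrist_force: [-8.9, -3.5, 7.6]
gripper_width: -0.1
grip_force: 6.8
```

```bash
cat > edge.py <<'E'
from fx import *
c,P,T=shot("wrist"); save(c,"e%d.png"%(s["time"]*100))
X=(P[...,:2]-O)@A; g=c["img"].astype(int).min(-1); z=P[...,2]
for lo in (150,200):
    m=(g>lo)&(abs(z-36)<6)&(abs(X[...,1])<25)&(abs(X[...,0]-s_x if False else X[...,0]+40)<70)
    print("rear edge x",np.percentile(X[m][:,0],[.5,1,2]).round(1),"nose",np.percentile(X[m][:,0],1).round(1)+150,"z top",np.median(z[m]).round(1))
E
python3 edge.py
```

```text
7.775 tcp fixture [ 3.8 -0.6] z 37.9 F fix [-9.5 -0.3] 7.6 yaw -160.3
rear edge x [-40.5 -40.5 -40.4] nose 109.5 z top 37.9
rear edge x [-40.1 -40.  -39.7] nose 110.0 z top 38.0
```

Request:
drive_tool(
  series=[
    {"x": -0.3, "y": 0, "z": 0, "rx": 0, "ry": 0, "rz": 0, "gripper": 1},
    {"x": -0.5, "y": 0, "z": 0, "rx": 0, "ry": 0, "rz": 0, "gripper": 1},
    {"x": -0.6, "y": 0, "z": 0, "rx": 0, "ry": 0, "rz": 0, "gripper": 1},
    {"x": -0.6, "y": 0, "z": 0, "rx": 0, "ry": 0, "rz": 0, "gripper": 1},
  ],
)

```text
time: 8.32
eef_pos: [557.7, 124.2, 37.9]
ee_rot: [0.537, -3.092, 0.0]
wrist_force: [-7.0, -2.7, 7.2]
gripper_width: 0.1
grip_force: 6.4
```

```bash
python3 edge.py
```

```text
8.325 tcp fixture [ 9.7 -0.6] z 37.9 F fix [-7.5 -0.2] 7.2 yaw -160.3
rear edge x [-34.6 -34.6 -34.5] nose 115.4 z top 38.0
rear edge x [-34.3 -34.1 -33.8] nose 115.9 z top 38.0
```

Request:
drive_tool(
  series=[
    {"x": -0.2, "y": 0, "z": 0, "rx": 0, "ry": 0, "rz": 0, "gripper": 1},
    {"x": -0.4, "y": 0, "z": 0, "rx": 0, "ry": 0, "rz": 0, "gripper": 1},
    {"x": -0.4, "y": 0, "z": 0, "rx": 0, "ry": 0, "rz": 0, "gripper": 1},
  ],
)

```text
time: 8.75
eef_pos: [560.2, 125.1, 37.6]
ee_rot: [0.536, -3.088, 0.001]
wrist_force: [-13.3, -4.9, 11.0]
gripper_width: -0.5
grip_force: 10.1
```

```bash
python3 edge.py
```

```text
8.75 tcp fixture [12.3 -0.6] z 37.6 F fix [-14.2  -0.1] 11.0 yaw -160.3
rear edge x [-32.  -31.9 -31.8] nose 118.1 z top 37.7
rear edge x [-31.6 -31.4 -31.1] nose 118.6 z top 37.7
```

Request:
drive_tool(
  series=[
    {"x": -0.3, "y": 0, "z": 0, "rx": 0, "ry": 0, "rz": 0, "gripper": 1},
    {"x": -0.5, "y": 0, "z": 0, "rx": 0, "ry": 0, "rz": 0, "gripper": 1},
    {"x": -0.5, "y": 0, "z": 0, "rx": 0, "ry": 0, "rz": 0, "gripper": 1},
  ],
)

```text
time: 9.18
eef_pos: [560.2, 125.2, 36.7]
ee_rot: [0.535, -3.077, 0.002]
wrist_force: [-35.5, -17.1, 22.8]
gripper_width: 0.1
grip_force: 22.9
```

```bash
python3 edge.py
```

```text
9.175 tcp fixture [12.4 -0.5] z 36.7 F fix [-39.2  -4.1] 22.8 yaw -160.28
rear edge x [-31.9 -31.8 -31.7] nose 118.2 z top 36.7
rear edge x [-31.5 -31.3 -31. ] nose 118.7 z top 36.7
```

The bracket is home: it no longer moves, and the push rose to 39 N. I'll relieve the push, then lift straight off.

Request:
drive_tool(
  series=[
    {"x": 0.3, "y": 0, "z": 0, "rx": 0, "ry": 0, "rz": 0, "gripper": 1},
    {"x": 0.5, "y": 0, "z": 0, "rx": 0, "ry": 0, "rz": 0, "gripper": 1},
    {"x": 0.5, "y": 0, "z": -0.3, "rx": 0, "ry": 0, "rz": 0, "gripper": 1},
    {"x": 0.6, "y": 0, "z": -0.8, "rx": 0, "ry": 0, "rz": 0, "gripper": 1},
    {"x": 0.8, "y": 0, "z": -1.5, "rx": 0, "ry": 0, "rz": 0, "gripper": 1},
    {"x": 1, "y": 0, "z": -4, "rx": 0, "ry": 0, "rz": 0, "gripper": 1},
    {"x": 1, "y": 0, "z": -8, "rx": 0, "ry": 0, "rz": 0, "gripper": 1},
    {"x": 1, "y": 0, "z": -12, "rx": 0, "ry": 0, "rz": 0, "gripper": 1},
  ],
)

```text
time: 10.22
eef_pos: [558.5, 124.3, 159.9]
ee_rot: [-0.537, 3.094, 0.0]
wrist_force: [0.1, -0.1, 0.0]
gripper_width: 0.1
grip_force: 0.0
```

Request:
drive_tool(
  series=[
    {"x": 3, "y": 0, "z": -3, "rx": 0, "ry": 0, "rz": 0, "gripper": 1},
    {"x": 6, "y": 0, "z": -6, "rx": 0, "ry": 0, "rz": 0, "gripper": 1},
    {"x": 10, "y": 0, "z": -6, "rx": 0, "ry": 0, "rz": 0, "gripper": 1},
    {"x": 14, "y": 0, "z": -6, "rx": 0, "ry": 0, "rz": 0, "gripper": 1},
    {"x": 14, "y": 0, "z": -6, "rx": 0, "ry": 0, "rz": 0, "gripper": 1},
  ],
)

```text
time: 10.85
eef_pos: [425.0, 76.7, 218.9]
ee_rot: [-0.536, 3.094, -0.0]
wrist_force: [0.8, 0.3, 0.0]
gripper_width: 0.3
grip_force: 0.0
```

```bash
sed -i 's/abs(z-36)<6/abs(z-40)<8/' edge.py; python3 edge.py
python3 - <<'E'
from h import *
c,P,T=shot("scene"); save(c,"s2.png"); a=c["img"][180:300,290:450,::-1]; cv2.imwrite("pics/s2c.png",cv2.resize(a,(800,600),interpolation=cv2.INTER_CUBIC))
E
```

```text
10.85 tcp fixture [-131.3   -0.5] z 218.9 F fix [ 0.8 -0. ] 0.0 yaw -160.34
rear edge x [-33.2 -33.2 -33.1] nose 116.8 z top 32.8Traceback (most recent call last):
  File "edge.py", line 6, in <module>
    print("rear edge x",np.percentile(X[m][:,0],[.5,1,2]).round(1),"nose",np.percentile(X[m][:,0],1).round(1)+150,"z top",np.median(z[m]).round(1))
                        ~~~~~~~~~~~~~^^^^^^^^^^^^^^^^^^^^
    return _quantile_unchecked(
        a, q, axis, out, overwrite_input, method, keepdims, weights)
    return _ureduce(a,
                    func=_quantile_ureduce_func,
    ...<5 lines>...
                    overwrite_input=overwrite_input,
                    method=method)
    r = func(a, **kwargs)
    result = _quantile(arr,
                       quantiles=q,
    ...<2 lines>...
                       out=out,
                       weights=wgt)
    slices_having_nans = np.isnan(arr[-1, ...])
                                  ~~~^^^^^^^^^
IndexError: index -1 is out of bounds for axis 0 with size 0
```

View pics/s2c.png

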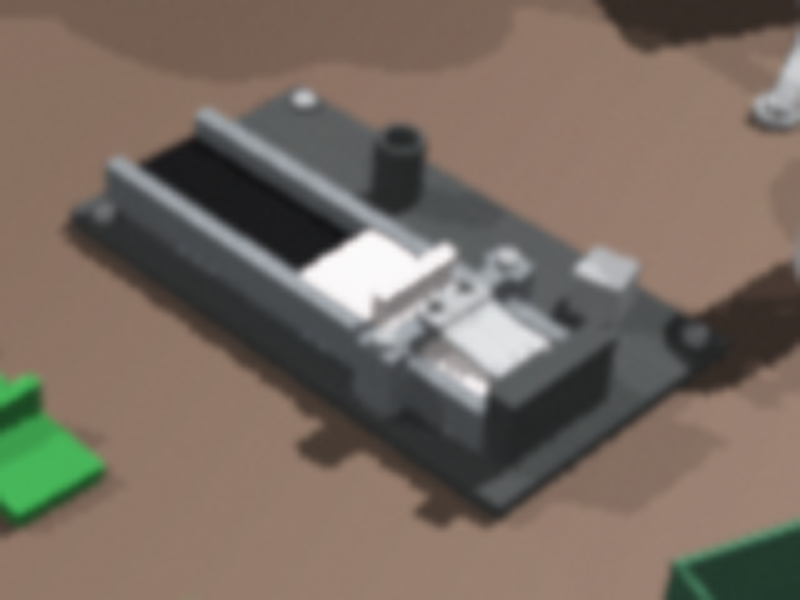

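The scene shows the bracket under the bridge and leaf, with its front edge at the stop and the tube and block undisturbed. I'll check from nearer that it did not spring back on release.

Request:
drive_tool(
  series=[
    {"x": -4, "y": 0, "z": 2, "rx": 0, "ry": 0, "rz": 0, "gripper": 1},
    {"x": -9, "y": 0, "z": 5, "rx": 0, "ry": 0, "rz": 0, "gripper": 1},
    {"x": -12, "y": 0, "z": 7, "rx": 0, "ry": 0, "rz": 0, "gripper": 1},
    {"x": -12, "y": 0, "z": 7, "rx": 0, "ry": 0, "rz": 0, "gripper": 1},
    {"x": -12, "y": 0, "z": 7, "rx": 0, "ry": 0, "rz": 0, "gripper": 1},
  ],
)

```text
time: 11.58
eef_pos: [539.4, 117.6, 148.2]
ee_rot: [0.537, -3.095, 0.0]
wrist_force: [-0.4, -0.8, 0.6]
gripper_width: 0.2
grip_force: 0.0
```

```bash
python3 edge.py
python3 - <<'E'
import cv2,glob;f=sorted(glob.glob("pics/e*.png"),key=lambda n:int(n[6:-4]))[-1];cv2.imwrite("pics/last.png",cv2.imread(f))
E
```

```text
11.575 tcp fixture [-9.8 -0.6] z 148.2 F fix [-0.7 -0.6] 0.6 yaw -160.3
rear edge x [-32.1 -32.  -31.9] nose 118.0 z top 41.1
rear edge x [-31.4 -31.3 -30.8] nose 118.7 z top 41.1
```

View pics/last.png

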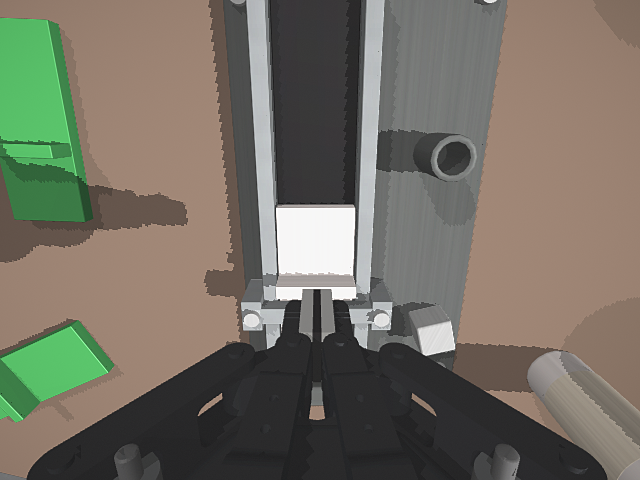

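The rear edge at (315,206) is unchanged (x -32, as when home). The plate top is at z 41, so the bridge is holding it down, and the arm is clear.

```bash
python3 -c "
from workcell import arm
print(arm.close_job())"
```

```text
the job is handed in; nothing more can be done
None
```

I pressed the bracket down, slid it home against the end stop and let go. It stayed there, held down by the bridge with the leaf on top, the arm is clear, and the job is handed in; the hand-in returned no verdict.

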